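# Load the board into the hand-pumped clamp press and pump it tight

## Task

Push the board carrier along its channel until it is fully home against the end stop of the hand press. Then pump the press's sprung lever, with full strokes down to its stop and back up, until the foot has come down on the board and the lever turns clearly firm part-way through a stroke; do not force it further, as that would crush the board. Let the lever come back up and leave the board clamped firmly, and do not disturb the small things lying about.

Things in the scene. Friction and masses are not known exactly. Their poses are not given: they have to be found in the camera images.
- press: Fixed hand press: grey base 132 x 230 x 20 mm, grey column, steel ram up to z = 260 mm. Origin on the worktop under the ram's axis; +x to the column (30-90 mm behind), the lever points to -x, +y to the channel's open end. Channel on the base (floor z = 20 mm), 47 mm wide between 8 mm high rails, along y. Head at z 104-130 mm, 36 mm wide (y); base from y -56 to +174 mm.
- press_foot: Round black rubber foot, 23 mm across, under the ram; origin: centre of its underside. Starts 34 to 54 mm above the board. A full lever stroke ratchets it down 8 to 16 mm (a short stroke less or nothing) and it stays down. It is on a stiff spring (8 N/mm): once it touches the board its height does not tell how hard it presses; that is felt only at the lever.
- carrier: Loose aluminium carrier in the channel, 42 x 145 x 8 mm, 0.12-0.24 kg, a small green board fixed on it (top 10.5 mm above the underside). Origin: underside, below the board's middle; axes as the press's. Reaches 50 mm to -y, 95 mm to +y of the origin. Home, against the end stop (face at press y = -50 mm), the origin is at press y = 0, under the foot. Starts 35 to 65 mm out, to +y.
- carrier_tab (a point): Centre of the upright push tab at the carrier's outer (+y) end: aluminium plate 32 mm wide (x), 6 mm thick (y), from z = 28 mm to z = 51 mm above the worktop. Its outer face, to be pushed towards the press's -y, is 3 mm beyond this point. Sliding takes 1 to 2 N; at the end stop it goes solid.
- lever_pad (a point): Middle of the top face of the black rubber pad at the lever's free end, 50 mm along the lever, 42 mm wide. Lever up: about 208 mm above the worktop, face tilted 0.18 rad, free end high; fully down: about 137 mm. Arc of radius 198 mm about a level pin along the press's y at press x = +58 mm, z = 165 mm; its horizontal shift is under 5 mm.
- pump_lever (a joint): Lever angle: 0 = up (a spring returns it there), 0.36 rad = fully down on a hard stop, which spares the board. Pressing down on the pad takes 8 to 10 N while the foot is free; once the foot bears on the board the force climbs: firm at 14 to 18 N, stalling part-way, is well clamped; above about 23 N the board is crushed.
- syringe: Bystander, not to be disturbed: a white plastic syringe lying flat, 24 x 144 x 20 mm, behind the press. It lies or stands on the worktop close to the press. Origin at the middle of its underside as it was modelled.
- bolt_big: Bystander, not to be disturbed: a black socket bolt standing on its head, 12 mm wide, 30 mm tall. It lies or stands on the worktop close to the press. Origin at the middle of its underside as it was modelled.
- bolt_little: Bystander, not to be disturbed: a black socket bolt standing on its head, 9 mm wide, 22 mm tall. It lies or stands on the worktop close to the press. Origin at the middle of its underside as it was modelled.
- press_bar: Bystander, not to be disturbed: a small grey steel bar lying flat, 10 x 58 x 8 mm. It lies or stands on the worktop close to the press. Origin at the middle of its underside as it was modelled.

How it is judged:
By the outcome, as a careful person would: the job done as asked, in the order asked, and still so for the second after the job is handed in, with the robot touching nothing.
It also fails if it takes over 54 s, if anything falls off the work surface, if the arm or the gripper's body presses on something with over 40 N, if the wrist force passes 120 N, or if a joint passes its speed limit or range.

## Robot

A 7-joint arm with a two-finger parallel gripper is mounted at the origin on a cart in front of the work surface, level with it; the furniture and walls round the work are solid. World frame = base frame: x ahead of the robot, y to its left, z up, the work surface at z = 0. Lengths are in m, angles in rad, forces in N, time in s.
With the tool pointing down it reaches from about 0.425 to 0.875 m from the base axis. Payload 8.4 kg.
Tool frame: the origin (TCP) lies at the very end of the fingers, on their centre line; the grasp point (between the pads) lies 19 mm behind it; y points along the fingers, x is the direction in which the jaws open and shut, and the axes are right-handed (so a half turn about y gives the same grasp; the last joint's range is limited). The gripper opens to 87 mm and grips with 3 to 60 N. Pads are 19 mm wide; open, the fingers measure 117 mm over their backs; the gripper's body (75 mm by 190 mm) begins 51 mm behind the grasp point.
Start: joints at [-1.295, 0.333, 0.04, 1.465, -0.013, 1.343, -0.059], TCP at [0.238, 0.605, 0.223] pointing down, gripper open.
Joint ranges: [-2.58, 2.58], [-0.38, 2.09], [-1.3, 1.39], [0.25, 2.4], [-1.5, 4.64], [0.08, 2.09], [-2.65, 2.65]. Speed limits (rad/s): [2.22, 2.22, 2.79, 2.79, 3.14, 3.14, 3.14].

## Interface

Orientations are given as a unit quaternion [x, y, z, w].
In Python, from plant import r gives the robot as it stands. The module is installed in compiled form; this text tells all that it offers.
- The arm moves only by the tool arm_command, never from a script. Its argument "plan" is one flat list of numbers, 4 for each row, row after row: the shift along the tool's x, y, z in m, then the turn about the tool's y in rad. In form: [dx, dy, dz, roll, dx, dy, dz, roll, ...]. A call has 1 to 10 rows; each row shifts and turns the commanded pose from where the row before left it, along the tool's axes as they then stand; what a row does not reach is not made up. A row lasts 1/12 s, in which the tool goes at most 41.7 mm and 7.16 degrees, less where a joint would pass 70% of its speed; a pose out of reach is approached as far as the arm can. A call is refused whole if a number of a shift passes 0.0417 or a number of a turn 0.125, either way. A call with a gripper value outside its range is refused whole. "gripper" is the closure in counts, from 0 (fully open) to 255 (shut), set as the call begins (left out, the last holds). The fingers move at their own pace and stop on an object; "force" is the grip in N (left out, the last holds). Time passes only in rows, so rows that do not move let the fingers close. It gives the time, the measured TCP pose, the force and the opening at its end, in the units of the state.
- r.get_state(): the state, without advancing time (a new reading comes with each control period).
- r.camera(name): name is "scene" or "top" or "wrist"; returns a dict with "color" (384x512x3 uint8, red, green, blue), "range_z" (384x512 float32, m along the optical axis (not along the pixel's ray), 0 where there is no reading), "fov_y" (degrees; the focal length in pixels is half the picture's height over the tangent of half this angle, whatever the lens; pixels are square), "cx", "cy" (the principal point, pixels), "eye" and "orientation" of the camera in the world. Camera axes: x right, y down, z forward; pixel columns grow to the right and rows downward; lengths in m; the calibration is good to about 2 mm. A picture is of the moment at which its call begins.
- r.sign_off(): hands the job in, once; it reports no verdict.
The state is a dict: "time": time; "joint_pos": joint angles; "qvel": joint speeds; "joint_torque": joint torques, N m; "eef_pos": TCP position; "ee_rot": TCP orientation; "ft_force": force on the tool from outside, world axes, zero at the start; "wrist_torque": the same for the moment, N m; "opening": finger opening in m.
Only numpy, scipy, OpenCV 4.12 (cv2) and the standard library are available. Lean on these libraries where they do the work, as an engineer would, in place of code of your own. Each camera call takes 0.05 s, during which the arm holds its last target.

## Working session

There is one attempt and no reset: what is moved stays moved. The work goes in short steps, Python scripts to look and compute and a tool call to move; the robot and the scene stay as the last step left them, time stands still between calls to the robot, and variables do not carry over. Pictures are saved under pics/ and viewed, and the job is handed in when it is done.

Besides the shell and the picture viewer there is one more tool, called as a command line: name --argument value ..., lists and objects as JSON in quotes. arm_command: Moves the arm, as the interface text tells. Its arguments: {"type":"object","properties":{"plan":{"type":"array"},"gripper":{"type":"number"},"force":{"type":"number"}},"required":["plan"]}

```bash
mkdir -p pics; cat > h.py <<'E'
import numpy as np, cv2
from plant import r
from scipy.spatial.transform import Rotation as R
def shot(n,f):
    c=r.camera(n); np.savez(f'pics/{f}.npz',**{k:np.array(v) for k,v in c.items()})
    cv2.imwrite(f'pics/{f}.png',c['color'][:,:,::-1]); return c
def cloud(c):
    h,w=c['range_z'].shape; f=h/2/np.tan(np.radians(float(c['fov_y']))/2)
    v,u=np.mgrid[:h,:w]; z=c['range_z']
    p=np.stack([(u-c['cx'])/f*z,(v-c['cy'])/f*z,z],-1)
    o=np.array(c['orientation'])
    M=R.from_quat(o).as_matrix() if o.size==4 else o
    return p@M.T+np.array(c['eye'])
E
python3 - <<'E'
from h import *
s=r.get_state()
for k,v in s.items(): print(k,np.round(v,4))
for n in ['scene','top']:
    c=shot(n,n+'1'); print(n,c['eye'],c['orientation'],c['fov_y'],c['cx'],c['cy'])
a=np.hstack([cv2.imread('pics/scene1.png'),cv2.imread('pics/top1.png')])
E
```

```text
time 0.0
joint_pos [-1.2952  0.3339  0.0399  1.4663 -0.0134  1.3433 -0.0585]
qvel [-0.002   0.003  -0.0007 -0.0007  0.001   0.0009 -0.0007]
joint_torque [-5.00000e-04 -6.56364e+01  1.33460e+00 -4.03797e+01 -5.99000e-02
  4.49000e-02  1.00000e-04]
eef_pos [0.2378 0.6044 0.2216]
ee_rot [ 0.5848  0.3976 -0.3985 -0.5841]
ft_force [0.1331 0.5317 0.6294]
wrist_torque [-0.027  -0.0264 -0.0262]
opening 0.087
scene [ 0.19685826 -0.37369954  0.49036226] [ 0.81465471 -0.17419378  0.11071738 -0.54197407] 46.68038694776902 258.131250026703 189.51160639746183
top [0.4627136  0.32096151 0.9937514 ] [ 0.70976436 -0.70359749  0.00972475 -0.03302361] 53.11910144694485 250.65195073790707 197.32873358134034
```

View pics/scene1.png

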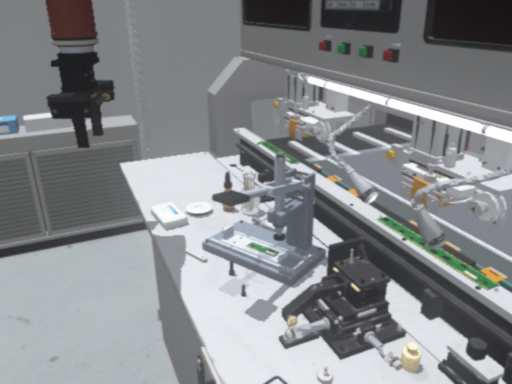

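View pics/top1.png

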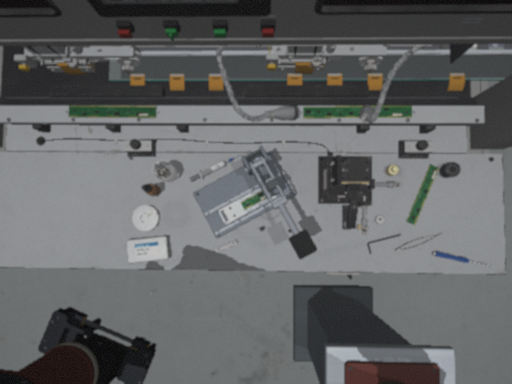

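```bash
python3 - <<'E'
from h import *
c=dict(np.load('pics/top1.npz')); P=cloud(c)
im=c['color'][130:270,170:340,::-1]
cv2.imwrite('pics/topz.png',cv2.resize(im,None,fx=4.5,fy=4.2,interpolation=cv2.INTER_CUBIC))
for u,v in [(303,243),(220,200),(140,220),(215,238),(252,201),(240,207),(265,165)]: print(u,v,P[v,u].round(3))
c=dict(np.load('pics/scene1.npz')); 
im=c['color'][140:310,170:340,::-1]
cv2.imwrite('pics/scz.png',cv2.resize(im,None,fx=3.5,fy=3.5,interpolation=cv2.INTER_CUBIC))
# height map
X=P.reshape(-1,3)
ok=(X[:,2]>.003)&(X[:,2]<.3)&(X[:,0]>.3)&(X[:,0]<.75)&(X[:,1]>.1)&(X[:,1]<.6)
H=np.zeros((450,500),np.float32)
xi=((.75-X[ok,0])*1000).astype(int);yi=((.6-X[ok,1])*1000).astype(int)
np.maximum.at(H,(xi,yi),X[ok,2])
H=cv2.dilate(H,np.ones((3,3)))
cv2.imwrite('pics/H.png',cv2.applyColorMap((np.clip(H/.27,0,1)*255).astype(np.uint8),cv2.COLORMAP_TURBO))
E
```

```text
303 243 [0.418 0.24  0.208]
220 200 [0.514 0.431 0.021]
140 220 [0.461 0.639 0.012]
215 238 [0.417 0.445 0.   ]
252 201 [0.512 0.35  0.03 ]
240 207 [0.496 0.38  0.027]
265 165 [0.582 0.318 0.177]
```

View pics/topz.png

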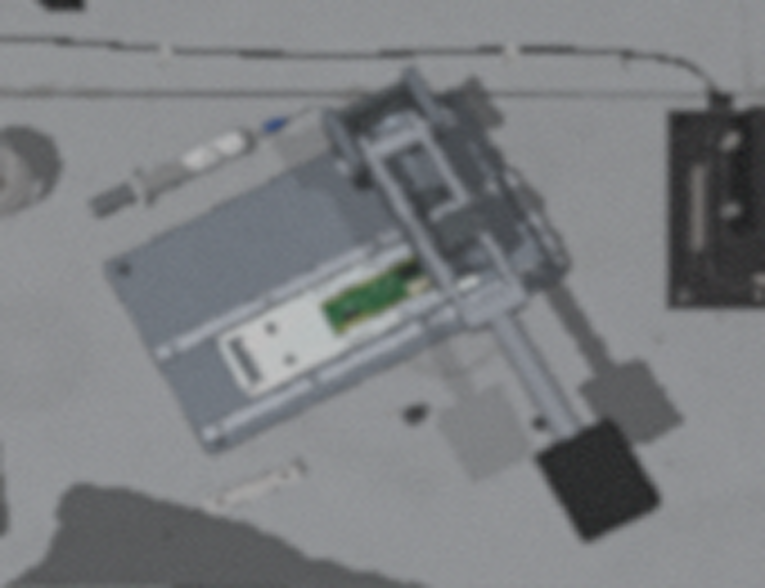

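View pics/scz.png

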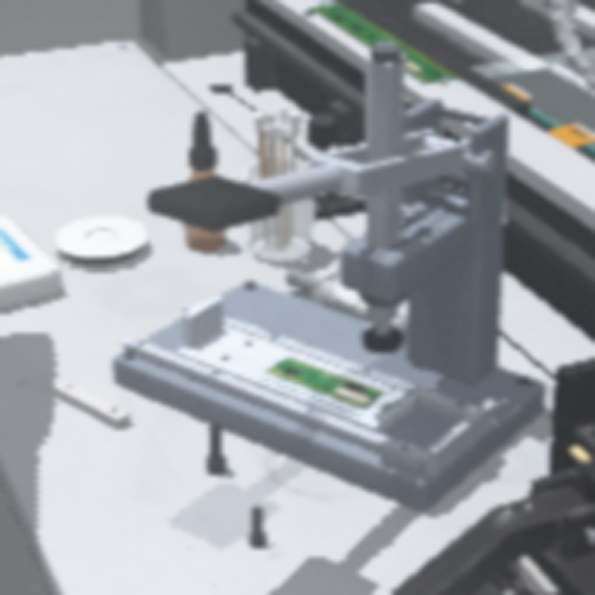

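View pics/H.png

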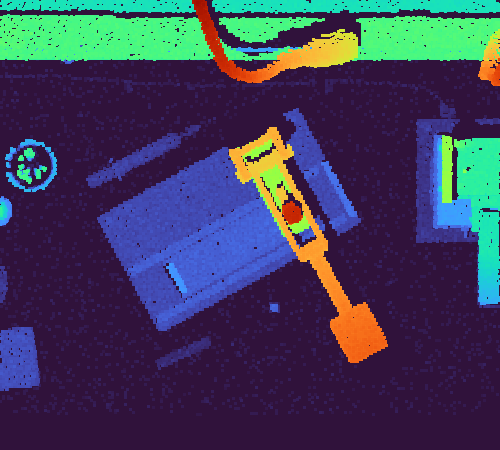

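```bash
python3 - <<'E'
from h import *
for n in ['top1','scene1']:
    c=dict(np.load(f'pics/{n}.npz')); X=cloud(c).reshape(-1,3)
    def sel(lo,hi,x0,x1,y0,y1): 
        m=(X[:,2]>lo)&(X[:,2]<hi)&(X[:,0]>x0)&(X[:,0]<x1)&(X[:,1]>y0)&(X[:,1]<y1); return X[m]
    # top frame pts of base
    B=sel(.014,.036,.41,.66,.22,.52)
    if n=='top1': print('base',cv2.minAreaRect(B[:,:2].astype(np.float32)*1000))
    T=sel(.038,.056,.43,.52,.36,.47)
    print(n,'tab',len(T),T.mean(0),T[:,2].max(),cv2.minAreaRect(T[:,:2].astype(np.float32)*1000))
    L=sel(.19,.225,.36,.46,.19,.30); print('pad',len(L),L.mean(0),cv2.minAreaRect(L[:,:2].astype(np.float32)*1000))
    Rm=sel(.245,.27,.5,.58,.27,.35);print('ram',len(Rm),Rm.mean(0) if len(Rm) else 0)
    if n=='top1':
        for a,b in [((.40,.5,.4,.47),'bar'),((.43,.49,.31,.35),'bolt')]:
            S=sel(.004,.035 if b=='bolt' else .012,*a); print(b,S.mean(0),S[:,2].max())
M=R.from_quat(r.get_state()['ee_rot']).as_matrix(); print(M.round(3))
c=shot('wrist','w1')
E
```

```text
base ((517.408935546875, 369.2856750488281), (211.49818420410156, 256.36383056640625), 12.52248477935791)
top1 tab 37 [0.47241096 0.42301089 0.0505856 ] 0.05483381519486208 ((471.4781799316406, 422.9164733886719), (30.593812942504883, 6.09138822555542), 30.15244483947754)
pad 589 [0.42104046 0.24414123 0.20750278] ((428.1175231933594, 247.68443298339844), (76.03360748291016, 41.75956344604492), 28.741334915161133)
ram 0 0
bar [0.4137922  0.42535912 0.00702077] 0.011850898059503345
bolt [0.47460973 0.33416899 0.02115117] 0.03436727967283093
scene1 tab 79 [0.47280701 0.41873321 0.04649989] 0.05284302780913197 ((472.5791931152344, 420.6486511230469), (33.869346618652344, 8.6293363571167), 30.894338607788086)
pad 459 [0.41713018 0.23192759 0.20690466] ((429.1163024902344, 241.94577026367188), (76.3254165649414, 41.062320709228516), 24.0602970123291)
ram 0 0
[[ 0.366 -0.    -0.931]
 [ 0.931 -0.001  0.366]
 [-0.001 -1.    -0.   ]]
```

View pics/w1.png

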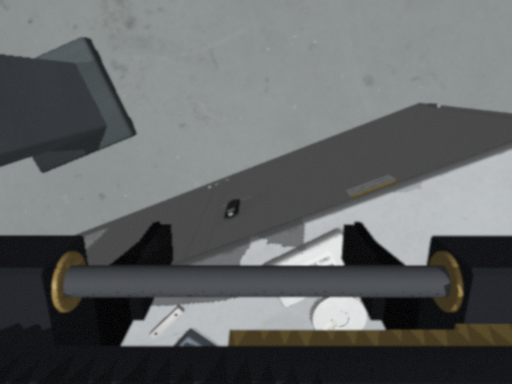

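```bash
python3 - <<'E'
from h import *
c=dict(np.load('pics/top1.npz')); X=cloud(c).reshape(-1,3)
m=(X[:,2]>.013)&(X[:,2]<.034)&(X[:,0]>.41)&(X[:,0]<.66)&(X[:,1]>.2)&(X[:,1]<.52); B=X[m]
# iterative oriented fit: for angle, project & use histogram edges
best=None
for a in np.radians(np.arange(24,35,.25)):
    ex=np.array([np.cos(a),np.sin(a)]); ey=np.array([-ex[1],ex[0]])
    q=np.c_[B[:,:2]@ex,B[:,:2]@ey]
    H=np.histogram(q[:,0],bins=np.arange(.4,.9,.003))[0]; H2=np.histogram(q[:,1],bins=np.arange(-.2,.4,.003))[0]
    s=np.abs(np.diff(H)).max()+np.abs(np.diff(H2)).max()
    sc=(H.astype(float)**2).sum()+(H2.astype(float)**2).sum()
    if best is None or sc>best[0]: best=(sc,a)
print(np.degrees(best[1]))
g=np.zeros((600,600),np.uint8); 
i=((B[:,0]-.3)*1000).astype(int); j=((B[:,1])*1000).astype(int); g[i,j]=1
g=cv2.morphologyEx(g,cv2.MORPH_CLOSE,np.ones((5,5))); g=cv2.morphologyEx(g,cv2.MORPH_OPEN,np.ones((9,9)))
n,l,st,_=cv2.connectedComponentsWithStats(g); k=1+st[1:,4].argmax()
p=np.argwhere(l==k).astype(np.float32); rc=cv2.minAreaRect(p); print(rc, cv2.boxPoints(rc)*1+[300,0])
L=X[(X[:,2]>.15)&(X[:,2]<.225)&(X[:,0]>.36)&(X[:,0]<.65)&(X[:,1]>.19)&(X[:,1]<.38)]
u,s,v=np.linalg.svd(L[:,:2]-L[:,:2].mean(0)); print('lever axis',np.degrees(np.arctan2(v[0,1],v[0,0])),L.mean(0))
for a in [28,28.7,29.5]:
    a=np.radians(a);ex=np.array([np.cos(a),np.sin(a)]); ey=np.array([-ex[1],ex[0]])
    q=np.c_[L[:,:2]@ex,L[:,:2]@ey]; pp=q[q[:,0]<q[:,0].min()+.05]; print('pad front',q[:,0].min(),np.percentile(q[:,0],1),'y mid',(pp[:,1].min()+pp[:,1].max())/2,np.ptp(pp[:,1]))
    t=X[(X[:,2]>.04)&(X[:,2]<.056)&(X[:,0]>.43)&(X[:,0]<.52)&(X[:,1]>.36)&(X[:,1]<.47)][:,:2]; t=np.c_[t@ex,t@ey]; print('tab',t.min(0),t.max(0))
    b=B[:,:2]; b=np.c_[b@ex,b@ey]; print('base y',np.percentile(b[:,1],[1,99.5]))
E
```

```text
28.75
((213.5961456298828, 399.7992858886719), (132.5701446533203, 163.95046997070312), 28.779808044433594) [[416.0322876  439.73605347]
 [494.96539307 296.037323  ]
 [611.16000366 359.86251831]
 [532.22689819 503.56124878]]
lever axis -151.13103952045842 [0.49277265 0.28368328 0.19354607]
pad front 0.4562042465679653 0.4583323199664732 y mid 0.01756747065328753 0.042007550491555454
tab [0.59956861 0.148953  ] [0.63016704 0.15524756]
base y [-0.03176518  0.19299568]
pad front 0.4564449601179775 0.4584467985610884 y mid 0.011655784024046927 0.04177361866463092
tab [0.60136913 0.14149481] [0.6319708  0.14768151]
base y [-0.03978321  0.18511533]
pad front 0.45663663607491495 0.4585115438445005 y mid 0.004934198350453651 0.041958442391676246
tab [0.60331694 0.1328779 ] [0.63391671 0.13900767]
base y [-0.04920169  0.17607561]
```

arm_command --plan '[0,0,0,0.1156,0,0,0,0.1156,0,0,0,0.1156,0,0,0,0.1156,0,0,0,0.1156,0,0,0,0.1156,0.0146,0,-0.028,0,0.0146,0,-0.028,0,0.0146,0,-0.028,0,0.0146,0,-0.028,0]' --gripper 255 --force 30

```text
time: 0.98
eef_pos: [0.3439, 0.5338, 0.2223]
ee_rot: [0.685, 0.176, -0.176, -0.685]
ft_force: [0.5, 0.6, 0.8]
opening: 0.0282
```

arm_command --plan '[0.0146,0,-0.028,0,0.0146,0,-0.028,0,0.0146,0,-0.028,0,0.0146,0,-0.028,0,0,0,0,0,0,0,0,0,0,0,0,0]'

```text
time: 1.57
eef_pos: [0.4476, 0.4651, 0.2222]
ee_rot: [-0.685, -0.175, 0.176, 0.685]
ft_force: [0.5, 0.3, 0.4]
opening: 0.0004
```

```bash
cat >> h.py <<'E'
a=np.radians(28.75)
O=np.array([.6167*np.cos(a)-.0112*np.sin(a),.6167*np.sin(a)+.0112*np.cos(a)])
def press(p): d=np.array(p[:2])-O; return np.array([d[0]*np.cos(a)+d[1]*np.sin(a),-d[0]*np.sin(a)+d[1]*np.cos(a),p[2]])
def st():
    s=r.get_state(); M=R.from_quat(s['ee_rot']).as_matrix()
    print('t',round(s['time'],2),'press',press(s['eef_pos']).round(4),'yaw',np.degrees(np.arctan2(M[1,0],M[0,0])).round(2),'F',np.round(s['ft_force'],2),'tooly',M[:,1].round(3),'q',np.round(s['joint_pos'],2),s['opening'])
E
python3 -c "
from h import *
st();shot('scene','s2')"
```

```text
t 1.57 press [-0.0006  0.1813  0.2222] yaw 28.79 F [0.48 0.26 0.39] tooly [-0.001 -0.    -1.   ] q [-1.07  0.33  0.26  1.49 -0.08  1.34 -0.31] 0.0003515495738944596
```

View pics/s2.png

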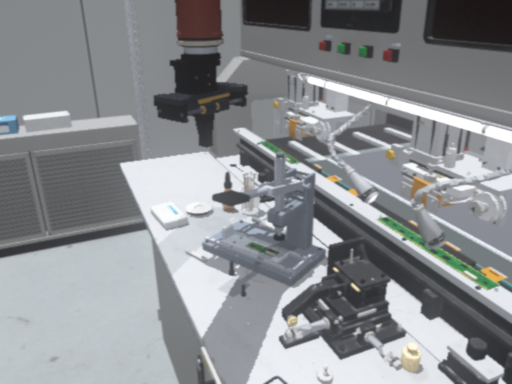

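arm_command --plan '[0,0.031,0,0,0,0.031,0,0,0,0.031,0,0,0,0.031,0,0,0,0.031,0,0,0,0.031,0,0,0,0,0,0,0,0,-0.01,0,0,0,-0.01,0,0,0,0,0]'

```text
time: 2.45
eef_pos: [0.4609, 0.4455, 0.0392]
ee_rot: [-0.685, -0.176, 0.174, 0.685]
ft_force: [-0.1, -0.5, 0.0]
opening: 0.0008
```

```bash
python3 -c "
from h import *
st();shot('scene','s3');shot('top','t3')
a=cv2.imread('pics/s3.png')[120:320,130:360];b=cv2.imread('pics/t3.png')[120:320,120:350]
cv2.imwrite('pics/c3.png',cv2.resize(np.hstack([a,b]),None,fx=1.7,fy=1.7,interpolation=cv2.INTER_CUBIC))"
```

```text
t 2.45 press [0.0016 0.1577 0.0392] yaw 28.63 F [-0.06 -0.46  0.04] tooly [ 0.003  0.001 -1.   ] q [-1.02  0.47  0.24  1.69 -0.13  0.99 -0.24] 0.0007775391736254591
```

View pics/c3.png

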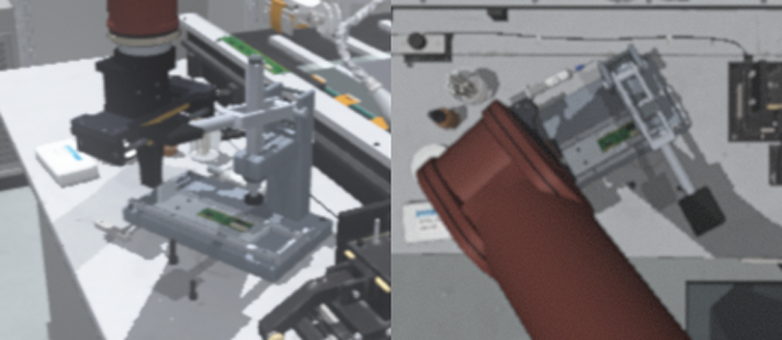

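arm_command --plan '[0,0.002,-0.006,0,0,0,-0.006,0,0,0,-0.006,0,0,0,-0.006,0,0,0,-0.006,0,0,0,-0.006,0,0,0,0,0]'

```text
time: 3.13
eef_pos: [0.4762, 0.4139, 0.0346]
ee_rot: [0.685, 0.175, -0.175, -0.685]
ft_force: [0.2, -1.9, 0.4]
opening: 0.0007
```

```bash
python3 -c "
from h import *
st()"
```

```text
t 3.13 press [-1.000e-04  1.226e-01  3.460e-02] yaw 28.68 F [ 0.24 -1.93  0.45] tooly [ 0.    -0.001 -1.   ] q [-0.98  0.46  0.24  1.72 -0.13  0.98 -0.19] 0.0007116682202347031
```

arm_command --plan '[0,0,-0.005,0,0,0,-0.004,0,0,0,-0.002,0,0,0,0,0,0,0,0,0]'

```text
time: 3.55
eef_pos: [0.4805, 0.4057, 0.0344]
ee_rot: [0.685, 0.176, -0.176, -0.685]
ft_force: [0.1, 0.6, -0.8]
opening: 0.0009
```

```bash
python3 -c "
from h import *
st();shot('scene','s4');shot('top','t4')
a=cv2.imread('pics/s4.png')[120:320,130:360];b=cv2.imread('pics/t4.png')[120:320,120:350]
cv2.imwrite('pics/c4.png',cv2.resize(np.hstack([a,b]),None,fx=1.7,fy=1.7,interpolation=cv2.INTER_CUBIC))"
```

```text
t 3.55 press [-0.0003  0.1134  0.0344] yaw 28.77 F [ 0.05  0.58 -0.77] tooly [-0. -0. -1.] q [-0.97  0.46  0.25  1.72 -0.13  0.98 -0.17] 0.0008939319086862395
```

View pics/c4.png

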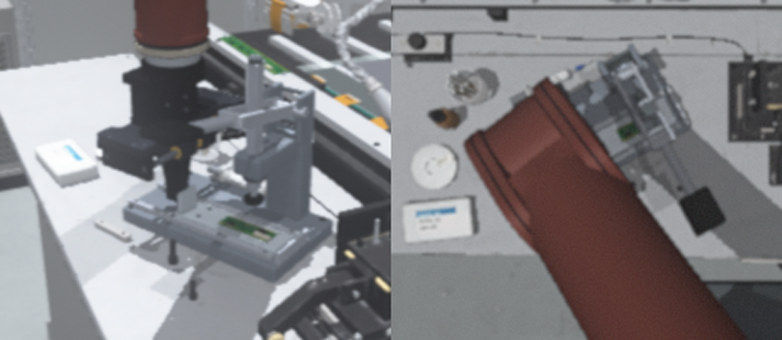

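arm_command --plan '[0,0,-0.003,0,0,0,-0.002,0,0,0,-0.002,0,0,0,-0.001,0,0,0,0,0]'

```text
time: 4.07
eef_pos: [0.4846, 0.3985, 0.0345]
ee_rot: [0.685, 0.176, -0.176, -0.685]
ft_force: [-0.1, 1.4, -0.1]
opening: 0.001
```

arm_command --plan '[0,0,-0.001,0,0,0,-0.001,0,0,0,0,0]'

```text
time: 4.32
eef_pos: [0.4848, 0.3979, 0.0346]
ee_rot: [-0.685, -0.176, 0.176, 0.685]
ft_force: [-1.8, 2.8, -0.4]
opening: 0.0005
```

```bash
python3 -c "
from h import *
st()"
```

```text
t 4.32 press [-0.0003  0.1045  0.0346] yaw 28.81 F [-1.78  2.77 -0.45] tooly [-0.     0.001 -1.   ] q [-0.95  0.45  0.25  1.73 -0.13  0.98 -0.15] 0.0005094151657728374
```

arm_command --plan '[0,0,-0.002,0,0,0,-0.002,0,0,0,0,0,0,0,0,0]'

```text
time: 4.65
eef_pos: [0.4849, 0.3978, 0.035]
ee_rot: [-0.683, -0.177, 0.177, 0.686]
ft_force: [-6.3, 10.0, 0.8]
opening: 0.0002
```

```bash
python3 -c "
from h import *
st();shot('scene','s5')
a=cv2.imread('pics/s5.png')[190:300,180:340]
cv2.imwrite('pics/c5.png',cv2.resize(a,None,fx=5,fy=5,interpolation=cv2.INTER_CUBIC))"
```

```text
t 4.65 press [-0.0003  0.1043  0.035 ] yaw 28.97 F [-6.27 10.03  0.77] tooly [-0.002  0.004 -1.   ] q [-0.95  0.45  0.25  1.73 -0.13  0.98 -0.15] 0.00017091907427767218
```

View pics/c5.png

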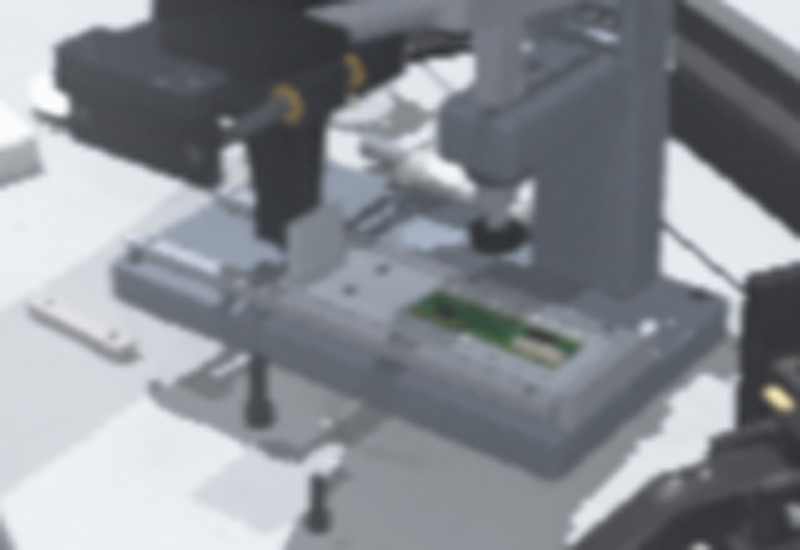

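arm_command --plan '[0,0,0.005,0,0,0,0.015,0,0,0,0.02,0,0,-0.032,0,0,0,-0.032,0,0,0,-0.032,0,0,0,-0.032,0,0,0,-0.032,0,0,0,-0.032,0,0,0,-0.032,0,0]'

```text
time: 5.53
eef_pos: [0.4676, 0.4288, 0.2602]
ee_rot: [0.685, 0.176, -0.176, -0.685]
ft_force: [0.6, 0.2, -0.2]
opening: 0.0005
```

```bash
python3 -c "
from h import *
st();c=shot('scene','s6');c2=shot('top','t6')
for n,c in (('s',c),('t',c2)):
    X=cloud(c).reshape(-1,3); Q=np.array([press(p) for p in X])
    t=Q[(Q[:,2]>.04)&(Q[:,2]<.056)&(abs(Q[:,0])<.03)&(Q[:,1]>.07)&(Q[:,1]<.14)]
    print(n,'tab',len(t),t.min(0) if len(t) else 0,t.max(0) if len(t) else 0)
    p=Q[(Q[:,2]>.19)&(Q[:,2]<.225)&(Q[:,0]<-.11)&(Q[:,0]>-.17)&(abs(Q[:,1])<.04)]; print('pad',p.mean(0),p.min(0),p.max(0))
"
```

```text
t 5.53 press [-0.0005  0.1398  0.2602] yaw 28.76 F [ 0.58  0.17 -0.18] tooly [ 0.    -0.001 -1.   ] q [-1.03  0.29  0.27  1.46 -0.08  1.4  -0.25] 0.0005329957629756253
s tab 71 [-0.01586745  0.08492124  0.04054999] [0.01619288 0.09150774 0.05356698]
pad [-0.14307985 -0.00885775  0.20762634] [-0.16256241 -0.02454705  0.19575693] [-0.11161594  0.01749233  0.21396093]
t tab 34 [-0.01515901  0.08893977  0.04159268] [0.0166858  0.09493918 0.05584672]
pad [-0.13519766  0.00025652  0.20864831] [-0.1603325  -0.02074871  0.20026436] [-0.1105095   0.02104322  0.21565887]
```

arm_command --plan '[-0.0224,0,-0.0233,0,-0.0224,0,-0.0233,0,-0.0224,0,-0.0233,0,-0.0224,0,-0.0233,0,-0.0224,0,-0.0233,0,-0.0224,0,-0.0233,0,0,0.02,0,0,0,0.018,0,0,0,0,0,0,0,0,0,0]'

```text
time: 6.47
eef_pos: [0.417, 0.2415, 0.2202]
ee_rot: [0.685, 0.175, -0.176, -0.685]
ft_force: [0.1, 0.9, 1.2]
opening: 0.0007
```

```bash
python3 -c "
from h import *
st();shot('scene','s7')
a=cv2.imread('pics/s7.png')[100:310,150:370]
cv2.imwrite('pics/c7.png',cv2.resize(a,None,fx=2.7,fy=2.7,interpolation=cv2.INTER_CUBIC))"
```

```text
t 6.47 press [-1.350e-01 -1.000e-04  2.202e-01] yaw 28.78 F [0.13 0.95 1.22] tooly [-0.001 -0.001 -1.   ] q [-0.95 -0.02  0.33  1.88  0.01  1.29 -0.12] 0.0006513699278117818
```

View pics/c7.png

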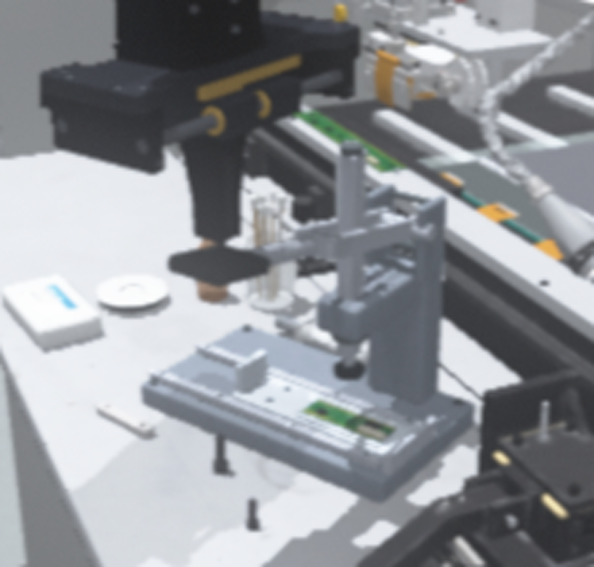

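arm_command --plan '[0,0.01,0,0,0,0.01,0,0,0,0.01,0,0,0,0.01,0,0,0,0,0,0]'

```text
time: 6.93
eef_pos: [0.4167, 0.2416, 0.179]
ee_rot: [0.685, 0.175, -0.177, -0.685]
ft_force: [-4.1, -0.4, 5.9]
opening: 0.0003
```

arm_command --plan '[0,0.01,0,0,0,0.01,0,0,0,0.01,0,0,0,0.007,0,0,0,0,0,0]'

```text
time: 7.35
eef_pos: [0.418, 0.2422, 0.1432]
ee_rot: [-0.685, -0.176, 0.175, 0.685]
ft_force: [0.1, 1.1, 5.0]
opening: 0.0003
```

arm_command --plan '[0,0.002,0,0,0,0.001,0,0,0,0,0,0]'

```text
time: 7.6
eef_pos: [0.4182, 0.2422, 0.1412]
ee_rot: [-0.685, -0.176, 0.175, 0.685]
ft_force: [2.2, 2.0, 5.2]
opening: 0.0003
```

arm_command --plan '[0,0.002,0,0,0,0.002,0,0,0,0,0,0]'

```text
time: 7.85
eef_pos: [0.4185, 0.2424, 0.1392]
ee_rot: [-0.684, -0.177, 0.175, 0.686]
ft_force: [-5.6, -1.7, 24.0]
opening: 0.0004
```

```bash
python3 -c "
from h import *
st();shot('scene','s8')
st()
a=cv2.imread('pics/s8.png')[100:310,150:370]
cv2.imwrite('pics/c8.png',cv2.resize(a,None,fx=2.7,fy=2.7,interpolation=cv2.INTER_CUBIC))"
```

```text
t 7.85 press [-1.332e-01  1.000e-04  1.392e-01] yaw 28.78 F [-5.61 -1.74 23.98] tooly [ 0.002  0.002 -1.   ] q [-0.94  0.05  0.33  1.98 -0.02  1.11 -0.09] 0.0004155109348390449
t 7.9 press [-1.332e-01  1.000e-04  1.392e-01] yaw 28.78 F [-6.04 -3.07 25.53] tooly [ 0.002  0.002 -1.   ] q [-0.94  0.05  0.33  1.98 -0.02  1.11 -0.09] 0.0005717843277352323
```

View pics/c8.png

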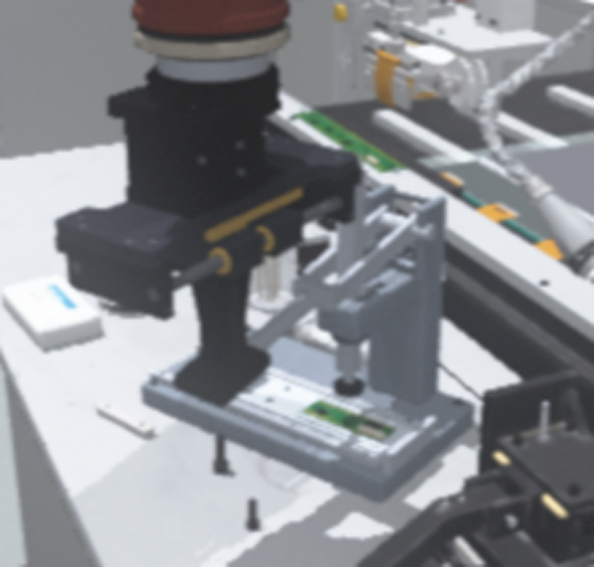

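arm_command --plan '[0,-0.012,0,0,0,-0.014,0,0,0,-0.014,0,0,0,-0.014,0,0,0,-0.014,0,0,0,-0.018,0,0,0,0,0,0,0,0,0,0]'

```text
time: 8.57
eef_pos: [0.4176, 0.2416, 0.2229]
ee_rot: [-0.685, -0.176, 0.176, 0.685]
ft_force: [-0.4, -0.6, 0.6]
opening: 0.0001
```

```bash
cat >> h.py <<'E'
def foot(f):
    c=shot('scene',f); P=cloud(c); Q=P.copy(); d=P[...,:2]-O
    Q[...,0]=d[...,0]*np.cos(a)+d[...,1]*np.sin(a); Q[...,1]=-d[...,0]*np.sin(a)+d[...,1]*np.cos(a)
    dark=c['color'].max(-1)<75
    m=dark&(abs(Q[...,0])<.022)&(abs(Q[...,1])<.022)&(Q[...,2]>.03)&(Q[...,2]<.1)
    z=Q[...,2][m]; print('foot',m.sum(),np.percentile(z,[2,20,50,90]).round(4) if m.sum() else '')
E
python3 -c "
from h import *
c=dict(np.load('pics/s7.npz'))
r0=r.camera
import h
h.shot=lambda n,f: c
h.foot('x'); c=dict(np.load('pics/s8.npz')); h.foot('x')"
python3 -c "
from h import *
st(); foot('s9'); st()"
```

```text
foot 32 [0.0719 0.0734 0.0748 0.0763]
foot 30 [0.0463 0.0595 0.0609 0.0625]
t 8.57 press [-1.344e-01 -2.000e-04  2.229e-01] yaw 28.78 F [-0.43 -0.61  0.65] tooly [ 0.  0. -1.] q [-0.95 -0.02  0.33  1.87  0.01  1.29 -0.12] 9.20878846835059e-05
foot 27 [0.0589 0.0596 0.0605 0.0624]
t 8.62 press [-0.1349 -0.0003  0.2221] yaw 28.78 F [-0.62  0.78 -1.45] tooly [-0.001 -0.001 -1.   ] q [-0.95 -0.02  0.33  1.87  0.01  1.29 -0.12] 0.0004088139758976162
```

arm_command --plan '[0,0.012,0,0,0,0.012,0,0,0,0.012,0,0,0,0.012,0,0,0,0.012,0,0,0,0.012,0,0,0,0.008,0,0,0,0.002,0,0,0,0,0,0]'

```text
time: 9.37
eef_pos: [0.4176, 0.2416, 0.14]
ee_rot: [0.685, 0.176, -0.176, -0.685]
ft_force: [-0.3, -0.4, 7.9]
opening: -0.0001
```

arm_command --plan '[0,0.001,0,0,0,0.001,0,0,0,0,0,0]'

```text
time: 9.62
eef_pos: [0.4178, 0.2417, 0.1393]
ee_rot: [-0.685, -0.176, 0.175, 0.685]
ft_force: [-3.5, -1.7, 16.7]
opening: 0.0005
```

```bash
python3 -c "
from h import *
st(); foot('s10'); st()"
```

```text
t 9.62 press [-0.1342 -0.0002  0.1393] yaw 28.77 F [-3.47 -1.65 16.68] tooly [ 0.     0.001 -1.   ] q [-0.94  0.05  0.33  1.98 -0.02  1.11 -0.09] 0.0004514130256652347
foot 30 [0.041  0.0504 0.0517 0.0536]
t 9.67 press [-0.1342 -0.0002  0.1393] yaw 28.78 F [-3.17 -2.05 16.26] tooly [ 0.     0.001 -1.   ] q [-0.94  0.05  0.33  1.98 -0.02  1.11 -0.09] 0.0010345194699717991
```

arm_command --plan '[0,-0.012,0,0,0,-0.014,0,0,0,-0.014,0,0,0,-0.014,0,0,0,-0.014,0,0,0,-0.016,0,0,0,0,0,0,0,0,0,0]'

```text
time: 10.33
eef_pos: [0.4173, 0.2415, 0.2221]
ee_rot: [0.685, 0.176, -0.176, -0.685]
ft_force: [-0.0, -0.7, -0.9]
opening: 0.0004
```

```bash
python3 -c "
from h import *
st(); foot('s11'); st()
a=cv2.imread('pics/s11.png')[200:290,220:340]
cv2.imwrite('pics/c11.png',cv2.resize(a,None,fx=6,fy=6,interpolation=cv2.INTER_CUBIC))"
```

```text
t 10.33 press [-1.347e-01 -2.000e-04  2.221e-01] yaw 28.78 F [-0.04 -0.74 -0.91] tooly [-0. -0. -1.] q [-0.95 -0.02  0.33  1.87  0.01  1.29 -0.12] 0.0003823045485125508
foot 29 [0.041  0.0503 0.0514 0.0532]
t 10.38 press [-0.1351 -0.0003  0.2214] yaw 28.78 F [0.29 0.69 0.3 ] tooly [-0.001 -0.001 -1.   ] q [-0.95 -0.02  0.33  1.87  0.01  1.29 -0.12] 0.0004526304548967689
```

View pics/c11.png

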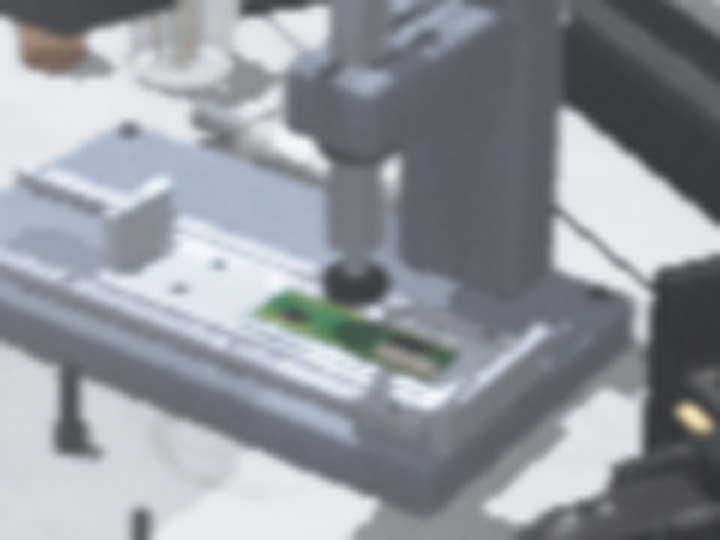

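arm_command --plan '[0,0.012,0,0,0,0.012,0,0,0,0.012,0,0,0,0.01,0,0,0,0.01,0,0,0,0,0,0]'

```text
time: 10.88
eef_pos: [0.4157, 0.2407, 0.1639]
ee_rot: [0.686, 0.174, -0.177, -0.684]
ft_force: [-4.5, -1.3, 5.6]
opening: 0.0004
```

arm_command --plan '[0,0.01,0,0,0,0.008,0,0,0,0.006,0,0,0,0,0,0,0,0,0,0]'

```text
time: 11.3
eef_pos: [0.4175, 0.2417, 0.142]
ee_rot: [0.685, 0.176, -0.176, -0.685]
ft_force: [-0.4, 1.5, 6.5]
opening: 0.0003
```

arm_command --plan '[0,0.002,0,0,0,0.0005,0,0,0,0,0,0]'

```text
time: 11.55
eef_pos: [0.4177, 0.2418, 0.1397]
ee_rot: [-0.685, -0.176, 0.176, 0.685]
ft_force: [2.1, 1.1, 4.2]
opening: 0.0005
```

```bash
python3 -c "
from h import *
st(); foot('s12'); st()"
```

```text
t 11.55 press [-1.342e-01 -1.000e-04  1.397e-01] yaw 28.79 F [2.1  1.06 4.23] tooly [ 0.001  0.    -1.   ] q [-0.94  0.05  0.33  1.98 -0.02  1.11 -0.1 ] 0.000504663383093988
foot 37 [0.0328 0.0353 0.0377 0.0391]
t 11.6 press [-1.342e-01 -1.000e-04  1.397e-01] yaw 28.79 F [1.59 1.42 5.36] tooly [ 0.001  0.    -1.   ] q [-0.94  0.05  0.33  1.98 -0.02  1.11 -0.1 ] 0.0008623602017038287
```

arm_command --plan '[0,0.001,0,0,0,0.0005,0,0,0,0,0,0]'

```text
time: 11.85
eef_pos: [0.4179, 0.2419, 0.1393]
ee_rot: [-0.685, -0.176, 0.175, 0.685]
ft_force: [-1.3, -0.4, 14.0]
opening: 0.0003
```

arm_command --plan '[0,-0.012,0,0,0,-0.014,0,0,0,-0.014,0,0,0,-0.014,0,0,0,-0.014,0,0,0,-0.016,0,0,0,0,0,0,0,0,0,0]'

```text
time: 12.52
eef_pos: [0.4172, 0.2414, 0.2221]
ee_rot: [0.685, 0.176, -0.176, -0.685]
ft_force: [-0.1, -0.0, -0.0]
opening: 0.0004
```

```bash
python3 -c "
from h import *
st(); foot('s13'); st()
a=cv2.imread('pics/s13.png')[200:290,220:340]
cv2.imwrite('pics/c13.png',cv2.resize(a,None,fx=6,fy=6,interpolation=cv2.INTER_CUBIC))"
```

```text
t 12.52 press [-0.1348 -0.0003  0.2221] yaw 28.78 F [-0.05 -0.04 -0.  ] tooly [-0. -0. -1.] q [-0.95 -0.02  0.33  1.87  0.01  1.29 -0.12] 0.00044857677347893255
foot 29 [0.0327 0.0354 0.0367 0.0392]
t 12.57 press [-0.1352 -0.0003  0.2214] yaw 28.78 F [ 0.8  -0.14 -0.08] tooly [-0.001 -0.001 -1.   ] q [-0.95 -0.02  0.33  1.87  0.01  1.29 -0.12] 0.0006158882593291699
```

View pics/c13.png

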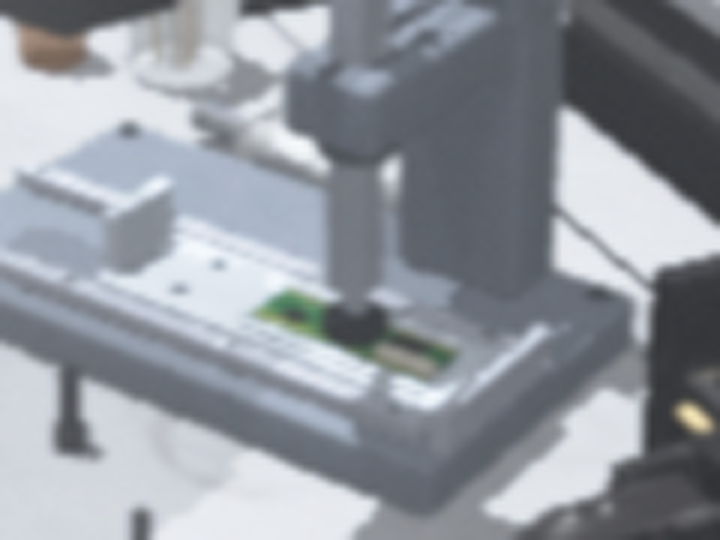

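arm_command --plan '[0,0.012,0,0,0,0.01,0,0,0,0,0,0,0,0,0,0]'

```text
time: 12.9
eef_pos: [0.4164, 0.2411, 0.1993]
ee_rot: [0.685, 0.175, -0.177, -0.685]
ft_force: [-2.6, -2.9, 9.1]
opening: 0.0003
```

arm_command --plan '[0,0.004,0,0,0,0.004,0,0,0,0,0,0,0,0,0,0]'

```text
time: 13.23
eef_pos: [0.4158, 0.2408, 0.1918]
ee_rot: [0.685, 0.174, -0.177, -0.685]
ft_force: [-8.0, -3.6, 15.1]
opening: 0.0002
```

arm_command --plan '[0,0.004,0,0,0,0.004,0,0,0,0,0,0,0,0,0,0]'

```text
time: 13.57
eef_pos: [0.4155, 0.2406, 0.184]
ee_rot: [0.685, 0.174, -0.177, -0.685]
ft_force: [-9.6, -5.3, 17.7]
opening: 0.0007
```

```bash
python3 -c "
from h import *
st(); foot('s14'); st(); foot('s15'); st()"
```

```text
t 13.57 press [-1.367e-01 -1.000e-04  1.840e-01] yaw 28.79 F [-9.56 -5.33 17.74] tooly [-0.004 -0.002 -1.   ] q [-0.95  0.01  0.33  1.93 -0.    1.21 -0.11] 0.0007366888887208048
foot 35 [0.0323 0.035  0.0372 0.0387]
t 13.62 press [-1.367e-01 -1.000e-04  1.840e-01] yaw 28.79 F [-11.03  -4.6   17.46] tooly [-0.004 -0.002 -1.   ] q [-0.95  0.01  0.33  1.93 -0.    1.21 -0.11] 0.0003284052187639078
foot 33 [0.0323 0.0352 0.0375 0.0386]
t 13.67 press [-1.367e-01 -1.000e-04  1.840e-01] yaw 28.79 F [-10.08  -5.02  17.66] tooly [-0.004 -0.002 -1.   ] q [-0.95  0.01  0.33  1.93 -0.    1.21 -0.11] 0.0005336139435954672
```

arm_command --plan '[-0.001,0,0,0,-0.001,0,0,0,0,0,0,0]'

```text
time: 13.92
eef_pos: [0.4154, 0.2406, 0.1848]
ee_rot: [-0.685, -0.176, 0.176, 0.685]
ft_force: [-4.3, -1.3, 14.9]
opening: 0.0006
```

arm_command --plan '[-0.0005,0.001,0,0,0,0.0005,0,0,0,0,0,0,0,0,0,0]'

```text
time: 14.25
eef_pos: [0.4153, 0.2406, 0.1837]
ee_rot: [-0.685, -0.176, 0.176, 0.685]
ft_force: [-3.4, -1.4, 16.8]
opening: 0.0004
```

arm_command --plan '[0,-0.006,0,0,0,-0.008,0,0,0,-0.01,0,0,0,-0.012,0,0,0,-0.01,0,0,0,0,0,0,0,0,0,0]'

```text
time: 14.83
eef_pos: [0.415, 0.2402, 0.2287]
ee_rot: [0.685, 0.176, -0.176, -0.685]
ft_force: [-0.5, 0.4, 0.5]
opening: 0.0003
```

```bash
python3 -c "
from h import *
st(); foot('s16'); st()
a=cv2.imread('pics/s16.png')[150:290,190:340]
cv2.imwrite('pics/c16.png',cv2.resize(a,None,fx=4,fy=4,interpolation=cv2.INTER_CUBIC))"
```

```text
t 14.83 press [-1.373e-01 -2.000e-04  2.287e-01] yaw 28.78 F [-0.46  0.38  0.51] tooly [-0. -0. -1.] q [-0.95 -0.03  0.33  1.87  0.01  1.3  -0.12] 0.0002612133547033815
foot 30 [0.0313 0.0351 0.0366 0.0391]
t 14.88 press [-1.375e-01 -2.000e-04  2.283e-01] yaw 28.79 F [-0.07 -0.2   0.24] tooly [-0.001 -0.001 -1.   ] q [-0.95 -0.03  0.33  1.87  0.01  1.3  -0.12] 0.0003678432861287706
```

View pics/c16.png

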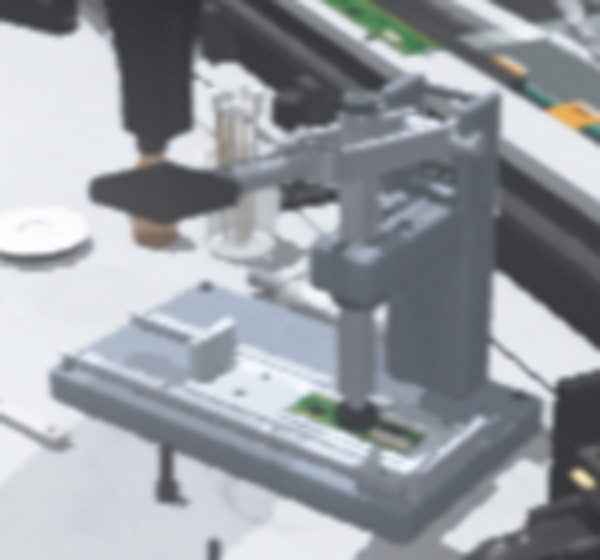

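arm_command --plan '[0.002,0.008,0,0,0,0.008,0,0,0,0.002,0,0,0,0.001,0,0,0,0,0,0,0,0,0,0]'

```text
time: 15.38
eef_pos: [0.4169, 0.2412, 0.2101]
ee_rot: [0.685, 0.176, -0.176, -0.685]
ft_force: [-0.9, -0.6, 2.4]
opening: 0.0001
```

arm_command --plan '[0,0.001,0,0,0,0.001,0,0,0,0,0,0,0,0,0,0]'

```text
time: 15.72
eef_pos: [0.4171, 0.2414, 0.2082]
ee_rot: [-0.685, -0.176, 0.176, 0.685]
ft_force: [-1.7, -0.5, 3.4]
opening: 0.0008
```

```bash
python3 -c "
from h import *
st(); foot('s17'); st()"
```

```text
t 15.72 press [-1.349e-01 -2.000e-04  2.082e-01] yaw 28.78 F [-1.65 -0.53  3.42] tooly [ 0.  0. -1.] q [-0.95 -0.01  0.33  1.89  0.    1.26 -0.12] 0.0007817816128511667
foot 32 [0.0329 0.0349 0.0368 0.039 ]
t 15.77 press [-1.350e-01 -2.000e-04  2.081e-01] yaw 28.78 F [-0.86 -0.45  2.54] tooly [ 0.  0. -1.] q [-0.95 -0.01  0.33  1.9   0.    1.26 -0.12] 0.0005583894510949701
```

arm_command --plan '[0,0.001,0,0,0,0.001,0,0,0,0,0,0,0,0,0,0]'

```text
time: 16.1
eef_pos: [0.417, 0.2413, 0.206]
ee_rot: [0.685, 0.176, -0.176, -0.685]
ft_force: [-0.5, -0.1, 2.6]
opening: 0.0006
```

arm_command --plan '[0,0.001,0,0,0,0.001,0,0,0,0,0,0,0,0,0,0]'

```text
time: 16.43
eef_pos: [0.417, 0.2414, 0.204]
ee_rot: [0.685, 0.176, -0.176, -0.685]
ft_force: [-1.8, 0.0, 3.4]
opening: 0.0004
```

arm_command --plan '[0,0.001,0,0,0,0.001,0,0,0,0,0,0,0,0,0,0]'

```text
time: 16.77
eef_pos: [0.4169, 0.2413, 0.2021]
ee_rot: [-0.685, -0.176, 0.176, 0.685]
ft_force: [-2.7, -1.4, 6.0]
opening: 0.0005
```

arm_command --plan '[0,0.001,0,0,0,0.001,0,0,0,0,0,0,0,0,0,0]'

```text
time: 17.1
eef_pos: [0.4168, 0.2412, 0.2004]
ee_rot: [-0.685, -0.176, 0.176, 0.685]
ft_force: [-3.8, -2.9, 7.7]
opening: 0.0005
```

arm_command --plan '[0,0.001,0,0,0,0.001,0,0,0,0,0,0,0,0,0,0]'

```text
time: 17.43
eef_pos: [0.4167, 0.2412, 0.1988]
ee_rot: [-0.685, -0.176, 0.176, 0.685]
ft_force: [-6.3, -3.0, 12.3]
opening: 0.0007
```

arm_command --plan '[0,0.001,0,0,0,0.001,0,0,0,0,0,0,0,0,0,0]'

```text
time: 17.77
eef_pos: [0.4165, 0.2411, 0.1968]
ee_rot: [-0.685, -0.175, 0.176, 0.685]
ft_force: [-7.5, -4.8, 14.8]
opening: 0.0006
```

```bash
python3 -c "
from h import *
st(); foot('s18'); st()"
```

```text
t 17.77 press [-0.1356 -0.0002  0.1968] yaw 28.78 F [-7.54 -4.79 14.81] tooly [-0.001 -0.    -1.   ] q [-0.95 -0.01  0.33  1.91  0.    1.24 -0.11] 0.0005594831539419141
foot 33 [0.0325 0.0349 0.0371 0.0389]
t 17.82 press [-1.356e-01 -1.000e-04  1.969e-01] yaw 28.78 F [-7.37 -4.69 14.55] tooly [-0.001 -0.    -1.   ] q [-0.95 -0.01  0.33  1.91  0.    1.24 -0.11] 0.0006577347090781267
```

arm_command --plan '[0,-0.005,0,0,0,-0.008,0,0,0,-0.01,0,0,0,-0.015,0,0,0,-0.02,0,0,0,-0.02,0,0,0,-0.02,0,0,0,0,0,0,0,0,0,0]'

```text
time: 18.57
eef_pos: [0.4175, 0.2416, 0.2952]
ee_rot: [-0.685, -0.176, 0.175, 0.685]
ft_force: [0.4, -0.1, -0.0]
opening: 0.0007
```

```bash
python3 -c "
from h import *
st(); foot('s19'); c=shot('top','t19')
X=cloud(c).reshape(-1,3); Q=np.array([press(p) for p in X])
t=Q[(Q[:,2]>.04)&(Q[:,2]<.056)&(abs(Q[:,0])<.03)&(Q[:,1]>.07)&(Q[:,1]<.14)]
if len(t): print('tab',t.min(0),t.max(0))
c=dict(np.load('pics/s19.npz'));Q=np.array([press(p) for p in cloud(c).reshape(-1,3)])
p=Q[(Q[:,2]>.15)&(Q[:,2]<.225)&(Q[:,0]<-.11)&(Q[:,0]>-.17)&(abs(Q[:,1])<.04)]; print('pad',p.mean(0))
a=cv2.imread('pics/s19.png')[130:310,150:340];b=cv2.imread('pics/s7.png')[130:310,150:340]
cv2.imwrite('pics/c19.png',cv2.resize(np.hstack([b,a]),None,fx=2.1,fy=2.1,interpolation=cv2.INTER_CUBIC))"
```

```text
t 18.57 press [-1.345e-01 -2.000e-04  2.952e-01] yaw 28.78 F [ 0.41 -0.07 -0.05] tooly [ 0.002  0.001 -1.   ] q [-0.95 -0.06  0.32  1.76  0.02  1.44 -0.13] 0.000674628935072547
foot 32 [0.0328 0.035  0.0366 0.0389]
tab [-0.01501004  0.08894441  0.04076757] [0.01654236 0.09497007 0.05509745]
pad [-0.14309239 -0.0088301   0.20759816]
```

View pics/c19.png

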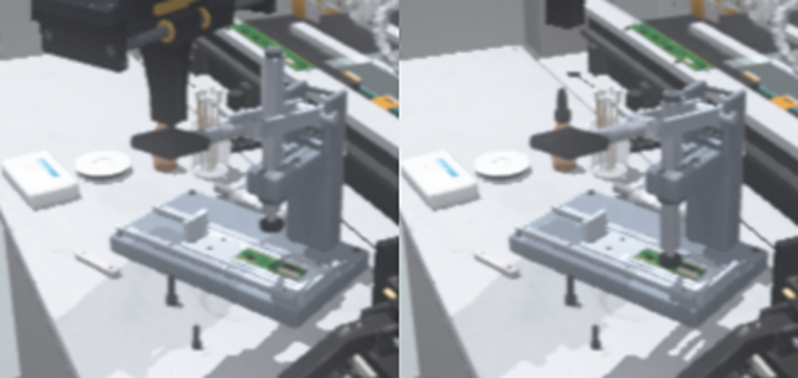

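```bash
python3 -c "
from h import *
print(r.sign_off()); st()"
```

```text
the job is handed in; nothing more can be done
None
the job is handed in; nothing more can be done
```

I pushed the carrier home, pumped the press until the lever went firm, let the lever back up, and handed the job in at about 18.6 s of the 54 s. No verdict was reported.

- **Carrier:** it went solid against the end stop at about 12 N. The tab's outer face measured press y = 94.9–95.0 mm afterwards (home is 95), both after the push and at the end.
- **Pumping:** I made three full strokes to the lever's stop and back. The fourth went firm part-way, and I stopped it at about 17 N (peak 17.7 N) with the tool at z = 184 mm, against 139 mm at the full-down stop.
- **Clamp check:** a short gentle re-press rose quickly to about 15 N, earlier in the stroke than before, so the clamp seems to have held. It is a felt check; the foot's height cannot show how hard it presses.
- **End state:** the lever is back up (pad at z about 208 mm), the foot is on the board, and the robot is clear with no contact force. The bolts and the bar look unmoved in before-and-after pictures. I did not check the syringe separately at the end.

**Readings that disagreed:**
- The free-stroke force read about 5–8 N, where 8–10 N was stated.
- The first full stroke touched the lever's hard stop with about 25 N, while the foot was still far above the board.
- On the firm stroke the pad dragged the tool sideways with up to about 11 N. I eased that off before taking the final firm reading of 16.8 N.

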